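# Mount the sharpening stone in its sprung bench holder

### The job

Lift the sharpening stone up and off the peg of its sloping wooden rack and mount it in the sloping sprung holder: use the stone's lower end to push the holder's spring jaw back, and while holding it open lower the stone's other end in behind the fixed stop. Let the jaw close so that the stone lies flat and straight on the rail, gripped snugly end to end between stop and jaw under both lips, and let go; leave the other things on the bench alone.

Things in the scene. Friction and masses are not known exactly. Their poses are not given: they have to be found in the camera images.
- stone_center (a point): Centre of the sharpening stone: grey bar 130 (x) x 36 (y) x 18 (z) mm, 0.11 to 0.23 kg, steel face on top (+z). x runs along it to the end with a 14 mm square through-slot centred 50 mm from the centre. At the start it hangs by the slot on the rack's peg, lying flat on the batten, +x end uppermost. It may be mounted either end up. Pinch it across its 36 mm width.
- rack_bed: Sloping batten (160 x 26 x 14 mm) of the fixed wooden rack. Origin: middle of its upper face, 90 mm above the bench; x up the slope (28 degrees; the lower end is the one nearer the robot), y across, z out of the face. Being narrower than the stone it lets fingertips pass on both sides at mid-length, to 25 mm below its face.
- holder_bed: Sloping aluminium rail (26 mm wide, 14 thick) of the fixed holder. Origin: middle of its upper face, 90 mm above the bench; x up the slope (22 degrees; the lower end is nearer the robot), y across, z out of the face. A mounted stone has its centre at x = 0, y = 0, z = 9 mm, parallel to the rail. Fingertips can pass on both sides at mid-length, to 25 mm below the face.
- holder_jaw (a joint): Travel (m) of the sprung jaw at the rail's lower end: 0 shut, 0.018 fully back, sliding down the slope (rail's -x). Face at x = -(61 mm + travel), 36 mm wide; lip overhangs 10 mm inward, 24 to 29 mm above the rail. Spring 2 N shut, 6.5 N fully back. A mounted stone holds it at 0.004.
- block_plane: Bystander: small block plane, 42 x 160 x 57 mm, on the bench behind the work; origin at the centre of its underside.
- tape_measure: Bystander: green tape measure, 32 x 70 x 54 mm, on the bench at the rear right; origin at the centre of its underside.
- flush_cutters: Bystander: black small cutters, 44 x 123 x 11 mm, on the green cutting mat to the left; origin at the centre of the underside.
- sanding_pad: Bystander: dark grey sanding pad, 38 x 52 x 13 mm, on the bench to the right; origin at the centre of its underside.
- rack_peg (a point): Root of the rack's steel peg, on the batten's axis 53 mm up the slope from the batten's origin, on its face. The peg is 8 mm thick, stands along the batten's z and rises 24 mm from the face (6 mm beyond the stone). The slot has 6 mm play on it in all.
- holder_stop (a point): Fixed stop at the rail's upper end: foot of its face, on the rail at x = +65 mm (rail's frame). 36 mm wide; its lip overhangs 5 mm (to x = +60 mm) from 19.5 to 23.5 mm above the rail.
- holder_jaw_face (a point): Foot of the jaw's face, on the rail; moves with the jaw. Flat to the rail the stone does not pass between the lips even with the jaw fully back. Tilted about 15 degrees to the rail, this end down, it goes under the jaw's lip; with the jaw 13 to 18 mm back its upper end then clears the stop's lip.

How it is judged:
By the outcome, as a careful person would: the job done as asked, in the order asked, and still so for the second after the job is handed in, with the robot touching nothing.
It also fails if it takes over 51 s, if anything falls off the work surface, if the arm or the gripper's body presses on something with over 40 N, if the wrist force passes 120 N, or if a joint passes its speed limit or range.

### The arm

A 7-joint arm with a two-finger parallel gripper is mounted at the origin on a cart in front of the work surface, level with it; the furniture and walls round the work are solid. World frame = base frame: x ahead of the robot, y to its left, z up, the work surface at z = 0. Lengths are in m, angles in rad, forces in N, time in s.
With the tool pointing down it reaches from about 0.425 to 0.8 m from the base axis. Payload 8.3 kg.
Tool frame: the origin (TCP) lies at the very end of the fingers, on their centre line; the grasp point (between the pads) lies 19 mm behind it; z points along the fingers, y is the line along which they close (so a half turn about z gives the same grasp; the last joint's range is limited). The gripper opens to 85 mm and grips with 20 to 120 N. Pads are 22 mm wide; open, the fingers measure 114 mm over their backs; the gripper's body (76 mm by 85 mm) begins 54 mm behind the grasp point. The pads swing forward as they close: fully open they stand 13 mm farther back than shut.
Start: joints at [-1.41, 0.383, 0.016, 1.37, -0.006, 1.388, -0.046], TCP at [0.139, 0.609, 0.231] pointing down, gripper open.
Joint ranges: [-2.95, 2.95], [-0.25, 2.06], [-1.52, 1.56], [0.18, 2.33], [-1.44, 4.58], [0.02, 2.06], [-3.01, 3.01]. Speed limits (rad/s): [2.39, 2.39, 3.01, 3.01, 3.14, 3.14, 3.14].

### API

Orientations are given as a unit quaternion [w, x, y, z].
In Python, from rig import env, vision gives the robot as it stands.
- The arm moves only by the tool servo_tool, never from a script. Its argument "commands" is a list of rows, each a list of 2 entries, a list of its own where there are three numbers: the shift along the tool's x, y, z in cm, then the turn about the tool's z in rad. A call has 1 to 8 rows; each row shifts and turns the commanded pose from where the row before left it, along the tool's axes as they then stand; what a row does not reach is not made up. A row lasts 1/10 s, in which the tool goes at most 50 mm and 8.59 degrees, less where a joint would pass 70% of its speed; a pose out of reach is approached as far as the arm can. A call with a gripper value outside its range is refused whole. "hand" is the gripper command: -1 is fully open, 1 is shut, values between are in proportion, set as the call begins (left out, the last holds). The fingers move at their own pace and stop on an object; the grip force is fixed at half the most. Time passes only in rows, so rows that do not move let the fingers close. It gives the time, the measured TCP pose, the force, the opening and the grip force at its end, in the units of the state.
- env.observe(): the state, without advancing time (a new reading comes with each control period).
- vision.read_camera(name): name is "scene" or "side" or "wrist"; returns (picture, depth): 384x512x3 uint8, red, green, blue; 384x512 float32, m along the optical axis (not along the pixel's ray), 0 where there is no reading.
- vision.camera_info(name): a dict with "intrinsics" (3x3 intrinsics, pixels), "extrinsics" (4x4, takes a point from camera to world coordinates); the wrist camera has in their place "tool_from_camera" (4x4, takes a point from camera to tool coordinates, whose origin is the TCP and whose axes are the flange's). Camera axes: x right, y up, looking along -z (the intrinsics and any distortion apply to the point x, -y, -z); pixel columns grow to the right and rows downward; lengths in m; the calibration is good to about 2 mm. A picture is of the moment at which its call begins: read the wrist's pose just before it. camera_info takes no time and is no camera call.
- env.close_job(): hands the job in; it is judged then, once.
The state is a dict: "clock": time; "qpos": joint angles; "joint_vel": joint speeds; "joint_efforts": joint torques, N m; "position": TCP position; "tcp_rot": TCP orientation; "force": force on the tool from outside, world axes, zero at the start; "torque": the same for the moment, N m; "finger_gap": opening from 0.0 (shut) to 1.0 (fully open); "grip_force": force on a finger pad.
Only numpy, scipy, OpenCV 4.12 (cv2) and the standard library are available. Lean on these libraries where they do the work, as an engineer would, in place of code of your own. Each camera call takes 0.05 s, during which the arm holds its last target. There are 200 camera calls.

## Working session

There is one attempt and no reset: what is moved stays moved. The work goes in short steps, Python scripts to look and compute and a tool call to move; the robot and the scene stay as the last step left them, time stands still between calls to the robot, and variables do not carry over. Pictures are saved under pics/ and viewed, at most 12 in all, crops included, and the job is handed in when it is done.

Besides the shell and the picture viewer there is one more tool, called after "Call:" in YAML: its name, and indented under it one key for each argument. servo_tool: Moves the arm, as the interface text tells. Its arguments: {"type":"object","properties":{"commands":{"type":"array","items":{"type":"array"}},"hand":{"type":"number"}},"required":["commands"]}

```bash
ls; mkdir -p pics
python3 - <<'E'
from rig import env, vision
import cv2,numpy as np
s=env.observe();print(s['clock'],s['position'],s['tcp_rot'],s['finger_gap'])
for n in ['scene','side']:
    p,d=vision.read_camera(n);cv2.imwrite(f'pics/{n}0.png',cv2.resize(p[:,:,::-1],(800,600)));np.savez(f'pics/{n}0.npz',p=p,d=d)
    print(vision.camera_info(n))
print(vision.camera_info('wrist'))
E
```

```text
pics
0.0 [0.13856763 0.60892642 0.23026376] [-8.86884258e-05  1.11649796e-01  9.93747125e-01 -9.83664721e-04] 1.0056615278668406
{'intrinsics': array([[376.59260408,   0.        , 257.88736486],
       [  0.        , 376.59260408, 194.96951231],
       [  0.        ,   0.        ,   1.        ]]), 'extrinsics': array([[ 0.66327048,  0.44368139, -0.60267661, -0.01914787],
       [-0.74812167,  0.3719405 , -0.54952181, -0.56101644],
       [-0.01965276,  0.81535703,  0.57862482,  0.73721793],
       [ 0.        ,  0.        ,  0.        ,  1.        ]])}
{'intrinsics': array([[462.97769958,   0.        , 253.19691191],
       [  0.        , 462.97769958, 197.92406222],
       [  0.        ,   0.        ,   1.        ]]), 'extrinsics': array([[-0.96439157,  0.12936828, -0.23067888,  0.32568687],
       [-0.26429872, -0.50356384,  0.82253854,  1.1919457 ],
       [-0.00975115,  0.85421737,  0.51982459,  0.80829091],
       [ 0.        ,  0.        ,  0.        ,  1.        ]])}
{'intrinsics': array([[267.93925719,   0.        , 254.82499292],
       [  0.        , 267.93925719, 190.28735888],
       [  0.        ,   0.        ,   1.        ]]), 'tool_from_camera': array([[-1.01070608e-04,  9.64481221e-01,  2.64151404e-01,
         6.62866335e-02],
       [ 9.99999901e-01, -1.69008428e-05,  4.44332841e-04,
         4.69781169e-04],
       [ 4.33015062e-04,  2.64151423e-01, -9.64481124e-01,
        -1.40879122e-01],
       [ 0.00000000e+00,  0.00000000e+00,  0.00000000e+00,
         1.00000000e+00]])}
```

View pics/scene0.png

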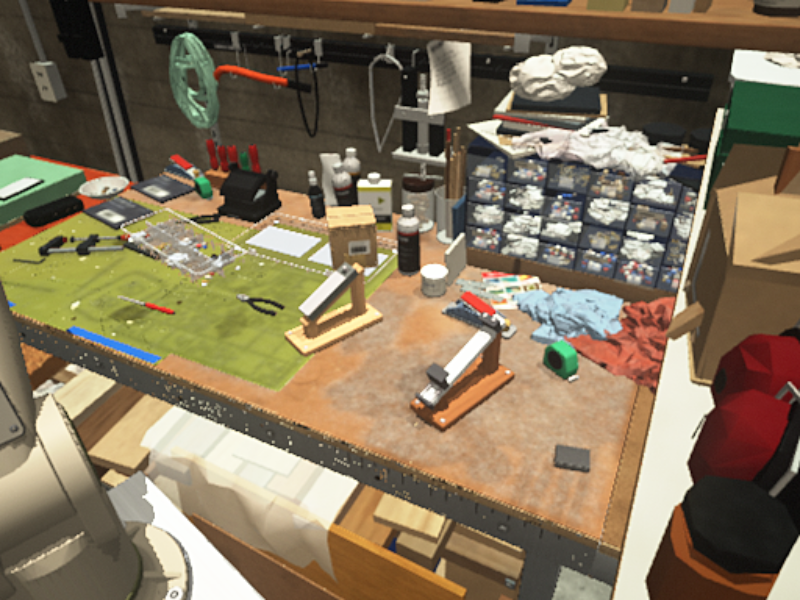

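View pics/side0.png

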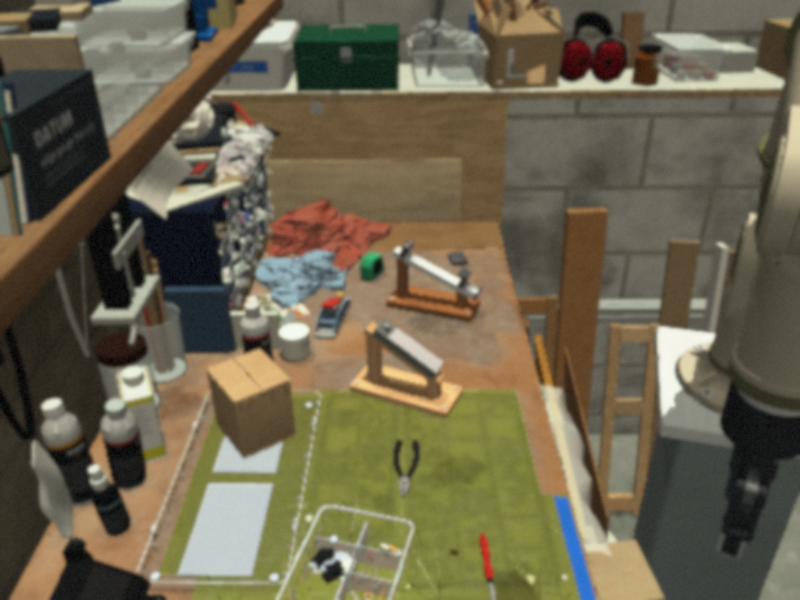

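The scene view shows the rack with the stone at about (330,295) and the holder at about (462,370). The side view shows the rack at (405,350) and the holder at (435,270).

```bash
cat > h.py <<'E'
import numpy as np,cv2
from rig import env,vision
from scipy.spatial.transform import Rotation as R
def cloud(K,T,d):
    v,u=np.indices(d.shape); z=d
    P=np.stack([(u-K[0,2])/K[0,0]*z,-(v-K[1,2])/K[1,1]*z,-z],-1)
    return P@T[:3,:3].T+T[:3,3]
def rot(s): 
    w,x,y,z=s['tcp_rot'];return R.from_quat([x,y,z,w]).as_matrix()
def wrist(tag):
    s=env.observe();p,d=vision.read_camera('wrist');i=vision.camera_info('wrist')
    T=np.eye(4);T[:3,:3]=rot(s);T[:3,3]=s['position'];T=T@i['tool_from_camera']
    np.savez(f'pics/{tag}.npz',p=p,d=d,T=T,K=i['intrinsics']);return p,d,T,i['intrinsics']
E
python3 - <<'E'
from h import *
out=[]
for n,(c0,r0,w,hh) in {'scene':(175,165,160,115),'side':(220,150,95,115)}.items():
    f=np.load(f'pics/{n}0.npz');out.append(cv2.resize(f['p'][r0:r0+hh,c0:c0+w,::-1],None,fx=3.1,fy=3.1*1.0,interpolation=cv2.INTER_CUBIC))
    i=vision.camera_info(n);P=cloud(i['intrinsics'],i['extrinsics'],f['d']);np.save(f'pics/{n}P.npy',P)
    pts={'scene':[(205,195),(212,185),(222,175),(285,240),(300,228),(312,215),(180,240)],'side':[(245,212),(262,225),(275,232),(260,163),(275,170),(292,178),(300,193)]}[n]
    for u,v in pts: print(n,u,v,P[v-1:v+2,u-1:u+2].reshape(-1,3).mean(0).round(4),f['d'][v,u])
cv2.imwrite('pics/crop1.png',np.hstack(out)); print(np.hstack(out).shape)
E
```

```text
scene 205 195 [0.5558 0.1776 0.0873] 1.130635
scene 212 185 [0.5846 0.175  0.1097] 1.1285893
scene 222 175 [0.6232 0.1698 0.1285] 1.1413486
scene 285 240 [ 0.5507 -0.1307  0.0909] 0.9468989
scene 300 228 [ 0.6119 -0.1325  0.092 ] 0.98856175
scene 312 215 [ 0.6569 -0.1378  0.1109] 1.0020573
scene 180 240 [0.431  0.1591 0.0037] 1.0916127
side 245 212 [0.6294 0.1922 0.1286] 1.2440797
side 262 225 [0.5791 0.2045 0.1031] 1.2395694
side 275 232 [0.5435 0.203  0.0855] 1.2344253
side 260 163 [ 0.6696 -0.1219  0.1159] 1.5173597
side 275 170 [ 0.6196 -0.1256  0.0946] 1.5237548
side 292 178 [ 0.5648 -0.1409  0.0639] 1.5238327
side 300 193 [ 0.5333 -0.1269  0.0186] 1.5442008
(356, 790, 3)
```

View pics/crop1.png

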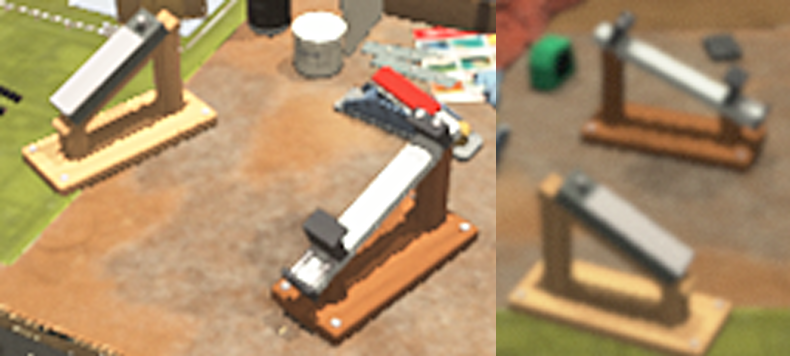

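The crop shows the stone with its dark slot end uppermost at (145,30), the jaw block at (325,230) and the stop at (430,130). I'll go above the rack for a close look.

Call:
servo_tool:
  commands:
    - [[-3.8, -2.3, -0.4], 0]
    - [[-3.8, -2.3, -0.4], 0]
    - [[-3.8, -2.3, -0.4], 0]
    - [[-3.8, -2.3, -0.4], 0]
    - [[-3.8, -2.3, -0.4], 0]
    - [[-3.8, -2.3, -0.4], 0]
    - [[-3.8, -2.3, -0.4], 0]

```text
clock: 0.8
position: [0.3632, 0.3918, 0.2592]
tcp_rot: [-0.0, 0.112, 0.994, -0.0]
force: [0.6, 0.8, 0.6]
finger_gap: 1.0
grip_force: 0.0
```

Call:
servo_tool:
  commands:
    - [[-3.8, -2.3, -0.4], 0]
    - [[-3.8, -2.3, -0.4], 0]
    - [[-3.8, -2.3, -0.4], 0]
    - [[-3.8, -2.3, -0.4], 0]
    - [[-3.8, -2.3, -0.4], 0]
    - [[-3.8, -2.3, -0.4], 0]
    - [[0, 0, 0], 0]
    - [[0, 0, 0], 0]

```text
clock: 1.6
position: [0.5545, 0.2069, 0.2827]
tcp_rot: [-0.0, 0.113, 0.994, -0.0]
force: [-0.1, 1.0, 0.6]
finger_gap: 1.0
grip_force: 0.0
```

Run:
```python
from h import *
p,d,T,K=wrist('w1');cv2.imwrite('pics/w1.png',cv2.resize(p[:,:,::-1],(800,600)))
P=cloud(K,T,d)
s=env.observe();print(s['clock'],s['position'],rot(s).round(3).tolist())
# stone/wood above bench near rack
m=(d>0)&(P[...,2]>.06)&(P[...,2]<.17)&(abs(P[...,0]-.59)<.1)&(abs(P[...,1]-.18)<.06)
Q=P[m];print(len(Q),Q.min(0),Q.max(0),np.median(Q,0))
c,a=np.linalg.eigh(np.cov(Q.T));print(a[:,2],a[:,0],c)
```

```text
1.65 [0.55365379 0.20851542 0.28262262] [[-0.975, 0.222, -0.001], [0.222, 0.975, -0.0], [0.001, -0.0, -1.0]]
3169 [0.52655319 0.16153987 0.07109618] [0.6645568  0.21505741 0.1367253 ] [0.59318549 0.18669766 0.10871425]
[-0.90265678  0.15781346 -0.40038188] [ 0.39312762 -0.07616671 -0.9163238 ] [2.20373785e-05 1.02938623e-04 1.63418876e-03]
```

View pics/w1.png

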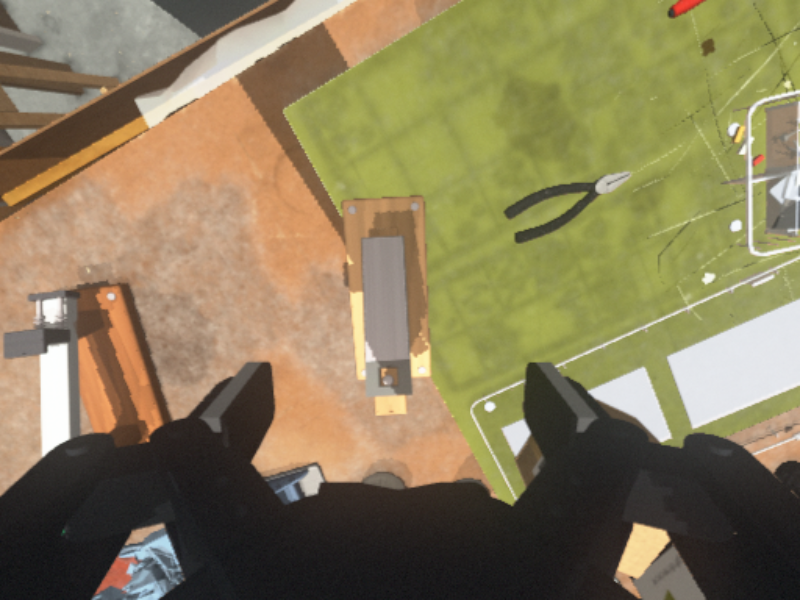

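The wrist view shows the stone's top face with corners at about (362,238), (402,236), (411,393) and (368,396), and the peg in the slot at (388,378). The jaw lip is at (25,342).

```bash
cat >> h.py <<'E'
def face(tag,corners,half=.009):
    """corners low-left, low-right, up-right, up-left in 800x600 px -> centre of body, axes"""
    f=np.load(f'pics/{tag}.npz');K,T,d=f['K'],f['T'],f['d'];P=cloud(K,T,d)
    c=np.array(corners,float)*.64;mk=np.zeros(d.shape,np.uint8)
    cv2.fillConvexPoly(mk,((c-c.mean(0))*.75+c.mean(0)).astype(np.int32),1)
    Q=P[(mk>0)&(d>0)];o=np.median(Q,0);Q=Q[abs(Q-o).max(1)<.09]
    for _ in range(3):
        o=Q.mean(0);n=np.linalg.svd(Q-o,full_matrices=0)[2][2];r=(Q-o)@n;Q=Q[abs(r)<max(.003,2*r.std())]
    n*=np.sign(n[2])
    ray=np.c_[(c[:,0]-K[0,2])/K[0,0],-(c[:,1]-K[1,2])/K[1,1],-np.ones(4)]@T[:3,:3].T;o0=T[:3,3]
    X=o0+ray*(((o-o0)@n)/(ray@n))[:,None]
    ax=(X[2]+X[3]-X[0]-X[1])/2
    print('corners',X.round(4).tolist(),'L',np.linalg.norm(ax),'W',np.linalg.norm(X[1]-X[0]),np.linalg.norm(X[2]-X[3]))
    cen=X.mean(0)-half*n
    print('n',n.round(3),'pitch',np.degrees(np.arcsin(ax[2]/np.linalg.norm(ax))),np.degrees(np.arccos(n[2])),'yaw',np.degrees(np.arctan2(ax[1],ax[0])),'centre',cen.round(4))
    return cen,ax,n
def go(tgt,yaw_deg=None):
    s=env.observe();M=rot(s);print('t',s['clock'],'delta tool cm',(M.T@(np.array(tgt)-s['position'])*100).round(2))
    cur=np.degrees(np.arctan2(M[1,1],M[0,1]))-90
    print('cur yaw',cur, None if yaw_deg is None else ('turn',-np.radians(yaw_deg-cur)))
E
python3 - <<'E'
from h import *
cen,ax,n=face('w1',[(362,238),(402,236),(411,393),(368,396)])
go(cen-[0,0,.021],np.degrees(np.arctan2(ax[1],ax[0])))
E
```

```text
corners [[0.5263, 0.1827, 0.075], [0.5321, 0.2154, 0.0749], [0.6436, 0.1966, 0.1334], [0.6384, 0.164, 0.1338]] L 0.12764024324575293 W 0.03328454136536913 0.033053980712058825
n [-0.452  0.083  0.888] pitch 27.380537824394104 27.382966547368927 yaw -9.517551839435766 centre [0.5892 0.1889 0.0963]
t 1.65 delta tool cm [-3.92 -1.11 20.73]
cur yaw -12.825329955697995 ('turn', np.float64(-0.057731619054191684))
```

Call:
servo_tool:
  commands:
    - [[-2.0, -0.55, 2.5], 0]
    - [[-1.9, -0.55, 2.5], 0]
    - [[0, 0, 3.0], -0.058]
    - [[0, 0, 3.0], 0]
    - [[0, 0, 0], 0]
    - [[0, 0, 0], 0]

```text
clock: 2.25
position: [0.5887, 0.1904, 0.1736]
tcp_rot: [-0.001, 0.082, 0.997, 0.0]
force: [-0.2, -0.0, 0.3]
finger_gap: 1.0
grip_force: 0.0
```

Run:
```python
from h import *
p,d,T,K=wrist('w2');cv2.imwrite('pics/w2.png',cv2.resize(p[:,:,::-1],(800,600)))
go([.5892,.1889,.0753],-9.5)
```

```text
t 2.3 delta tool cm [ 0.03 -0.15  9.96]
cur yaw -9.400794702193437 ('turn', np.float64(0.0017314590821460322))
```

View pics/w2.png

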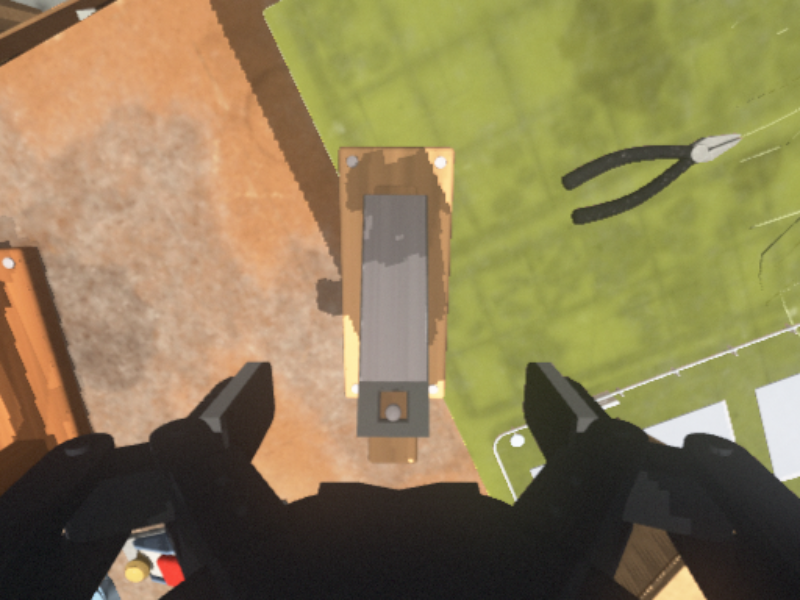

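The stone's corners are at about (362,194), (427,194), (429,437) and (357,437), nearly centred between the fingers.

Run:
```python
from h import *
cen,ax,n=face('w2',[(362,194),(427,194),(429,437),(357,437)])
go(cen-[0,0,.021],np.degrees(np.arctan2(ax[1],ax[0])))
```

```text
corners [[0.526, 0.1807, 0.075], [0.5319, 0.2163, 0.0748], [0.6448, 0.1968, 0.1339], [0.639, 0.1619, 0.1341]] L 0.12893567096844474 W 0.03612817672551981 0.03539853089888026
n [-0.451  0.079  0.889] pitch 27.270608669607352 27.27103479451727 yaw -9.6187063080449 centre [0.5895 0.1882 0.0965]
t 2.3 delta tool cm [-0.   -0.22  9.94]
cur yaw -9.400794702193437 ('turn', np.float64(0.0038032750004161585))
```

Call:
servo_tool:
  commands:
    - [[0, -0.2, 2.0], 0]
    - [[0, 0, 2.5], 0]
    - [[0, 0, 2.5], 0]
    - [[0, 0, 2.0], 0]
    - [[0, 0, 0.9], 0]
    - [[0, 0, 0], 0]

```text
clock: 2.9
position: [0.5893, 0.1874, 0.0747]
tcp_rot: [-0.0, 0.082, 0.997, 0.0]
force: [0.0, 0.3, -0.2]
finger_gap: 0.999
grip_force: 0.0
```

Call:
servo_tool:
  commands:
    - [[0, 0, 0], 0]
    - [[0, 0, 0], 0]
    - [[0, 0, 0], 0]
    - [[0, 0, 0], 0]
    - [[0, 0, 0], 0]
    - [[0, 0, 0], 0]
    - [[0, 0, 0], 0]
    - [[0, 0, 0], 0]
  hand: 1

```text
clock: 3.7
position: [0.5899, 0.1871, 0.0755]
tcp_rot: [0.001, 0.083, 0.997, 0.0]
force: [-0.4, 0.9, 5.6]
finger_gap: 0.405
grip_force: 60.6
```

Call:
servo_tool:
  commands:
    - [[0.23, 0, -0.44], 0]
    - [[0.23, 0, -0.44], 0]
    - [[0.23, 0, -0.44], 0]
    - [[0.23, 0, -0.44], 0]
    - [[0.23, 0, -0.44], 0]
    - [[0.23, 0, -0.44], 0]
    - [[0.23, 0, -0.44], 0]
    - [[0, 0, -2], 0]

```text
clock: 4.5
position: [0.5707, 0.1896, 0.1231]
tcp_rot: [-0.003, 0.082, 0.997, -0.001]
force: [0.3, 0.5, -2.1]
finger_gap: 0.416
grip_force: 60.0
```

Call:
servo_tool:
  commands:
    - [[0, 0, -4], 0]
    - [[0, 0, -4], 0]
    - [[0, 0, -4], 0]
    - [[0, 0, 0], 0]

```text
clock: 4.9
position: [0.5754, 0.1903, 0.2518]
tcp_rot: [0.004, 0.083, 0.997, 0.002]
force: [0.9, -0.4, -1.9]
finger_gap: 0.411
grip_force: 60.2
```

Call:
servo_tool:
  commands:
    - [[-2.4, -4.1, -0.4], 0]
    - [[-2.4, -4.1, -0.4], 0]
    - [[-2.4, -4.1, -0.4], 0]
    - [[-2.4, -4.1, -0.4], 0]
    - [[-2.4, -4.1, -0.4], 0]
    - [[0, 0, 0], 0]
    - [[0, 0, 0], 0]

```text
clock: 5.6
position: [0.6574, -0.0344, 0.264]
tcp_rot: [-0.001, 0.085, 0.996, -0.0]
force: [0.1, 1.3, -2.0]
finger_gap: 0.413
grip_force: 60.3
```

Run:
```python
from h import *
p,d,T,K=wrist('w3');cv2.imwrite('pics/w3.png',cv2.resize(p[:,:,::-1],(800,600),interpolation=cv2.INTER_CUBIC))
go([.6,-.13,.2],-9.5)
```

```text
t 5.65 delta tool cm [  4.03 -10.6    6.41]
cur yaw -9.519575686684817 ('turn', np.float64(-0.00034166018598887234))
```

View pics/w3.png

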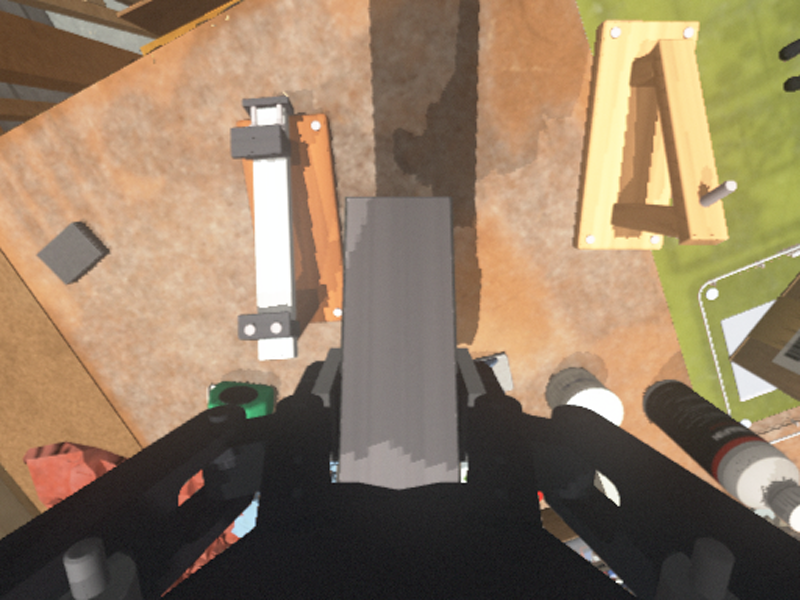

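The wrist view shows the stone held straight. The rail strip runs from (253–291,158) to (258–295,307), with the jaw lip at (231–284,126–158) and the stop lip at (238–290,312–340).

Run:
```python
from h import *
cen,ax,n=face('w3',[(254,160),(291,160),(295,306),(258,306)],0)
ex=ax/np.linalg.norm(ax);n=n;ex=ex-(ex@n)*n;ex/=np.linalg.norm(ex);ey=np.cross(n,ex)
f=np.load('pics/w3.npz');P=cloud(f['K'],f['T'],f['d'])
Q=(P-cen)@np.c_[ex,ey,n]
for nm,(c0,c1,r0,r1) in {'jaw':(215,300,85,175),'stop':(225,310,300,365)}.items():
    q=Q[int(r0*.64):int(r1*.64),int(c0*.64):int(c1*.64)].reshape(-1,3)
    for lo,hi in [(-.003,.003),(.0205,.0265),(.026,.032)]:
        k=q[(q[:,2]>lo)&(q[:,2]<hi)&(abs(q[:,1])<.03)]
        if len(k)>5: print(nm,lo,len(k),np.percentile(k,[3,97],axis=0).round(4).tolist(),k[:,2].mean())
    print(np.histogram(q[:,2],np.arange(-.02,.04,.004)))
face('w3',[(346,198),(450,198),(458,440),(342,440)])
np.savez('rail.npz',cen=cen,R=np.c_[ex,ey,n])
```

```text
corners [[0.5564, -0.1298, 0.0657], [0.5612, -0.1016, 0.066], [0.6656, -0.1129, 0.1085], [0.6611, -0.14, 0.1082]] L 0.11334107740241599 W 0.028640397541337397 0.02743143364123186
n [-0.372  0.053  0.927] pitch 22.03211166297874 22.04731414577935 yaw -5.846435416171594 centre [ 0.6111 -0.1211  0.0871]
jaw -0.003 462 [[-0.1002, -0.0172, -0.0015], [-0.0462, 0.0115, 0.0027]] 0.00023987254737981888
jaw 0.0205 34 [[-0.0681, -0.0207, 0.0207], [-0.0475, 0.014, 0.0264]] 0.02460137250106862
jaw 0.026 637 [[-0.0683, -0.0206, 0.0273], [-0.0477, 0.0133, 0.0304]] 0.02892665047269568
(array([ 13,   6,  31,  38, 220, 309, 243,  16,  11,  12,  12,  94, 562,
         0]), array([-0.02 , -0.016, -0.012, -0.008, -0.004,  0.   ,  0.004,  0.008,
        0.012,  0.016,  0.02 ,  0.024,  0.028,  0.032,  0.036]))
stop -0.003 511 [[0.0523, -0.0145, -0.0017], [0.0946, 0.0102, 0.0015]] -3.704323874731943e-05
stop 0.0205 537 [[0.064, -0.0192, 0.022], [0.0799, 0.0141, 0.0253]] 0.02362399267443389
(array([  8,   6,  25,  27, 259, 259,  14,  16,  15,  15, 363, 176,   0,
         0]), array([-0.02 , -0.016, -0.012, -0.008, -0.004,  0.   ,  0.004,  0.008,
        0.012,  0.016,  0.02 ,  0.024,  0.028,  0.032,  0.036]))
corners [[0.5941, -0.0407, 0.2633], [0.5999, -0.0069, 0.2632], [0.6662, -0.0179, 0.2986], [0.6605, -0.0511, 0.2987]] L 0.07598365469779385 W 0.03429234916417871 0.03366878349566273
n [-0.459  0.083  0.885] pitch 27.77162057400981 27.775785042340775 yaw -9.170330810032537 centre [ 0.6343 -0.0299  0.273 ]
```

```bash
cat >> h.py <<'E'
def rail():
    a=np.radians(-5.85);b=np.radians(22);h=np.array([np.cos(a),np.sin(a),0]);k=np.array([0,0,1.])
    return np.array([.6142,-.1244,.0895]),np.c_[h*np.cos(b)+k*np.sin(b),[-np.sin(a),np.cos(a),0],k*np.cos(b)-h*np.sin(b)]
def railto(x,z,dz=.0215):
    o,M=rail();go(o+M@[x,0,z]-[0,0,dz],-5.85)
def railnow(dz=.0215):
    o,M=rail();s=env.observe();print('stone centre in rail mm',(M.T@(s['position']+[0,0,dz]-o)*1000).round(1),'F rail',(M.T@s['force']).round(1))
E
python3 - <<'E'
from h import *
railnow();railto(.0195,.048)
E
```

```text
stone centre in rail mm [104.6  96.2 169.2] F rail [-1.1  0.3 -0.5]
t 5.65 delta tool cm [ 2.7  -9.82 14.43]
cur yaw -9.519575686684817 ('turn', np.float64(-0.0640461778837819))
```

Call:
servo_tool:
  commands:
    - [[0.9, -3.3, 0], 0]
    - [[0.9, -3.3, 0], 0]
    - [[0.9, -3.2, 2.0], -0.064]
    - [[0, 0, 4.0], 0]
    - [[0, 0, 4.0], 0]
    - [[0, 0, 3.0], 0]
    - [[0, 0, 0], 0]
    - [[0, 0, 0], 0]

```text
clock: 6.45
position: [0.6152, -0.123, 0.1355]
tcp_rot: [-0.0, 0.05, 0.999, 0.0]
force: [0.6, 0.5, -0.7]
finger_gap: 0.41
grip_force: 60.3
```

Run:
```python
from h import *
railnow();railto(.0195,.035)
p,d,T,K=wrist('w4');c,_=vision.read_camera('side');s,_=vision.read_camera('scene')
a=cv2.resize(p[:300,100:400,::-1],(400,400));b=cv2.resize(c[135:215,235:325,::-1],(400,400));
e=cv2.resize(s[175:275,255:345,::-1],(400,400)) 
cv2.imwrite('pics/w4.png',np.hstack([a,e]))
```

```text
stone centre in rail mm [26.   1.5 62.3] F rail [ 0.2  0.6 -0.8]
t 6.45 delta tool cm [-0.42 -0.16  2.78]
cur yaw -5.700737246467014 ('turn', np.float64(0.0026051264997433965))
```

View pics/w4.png

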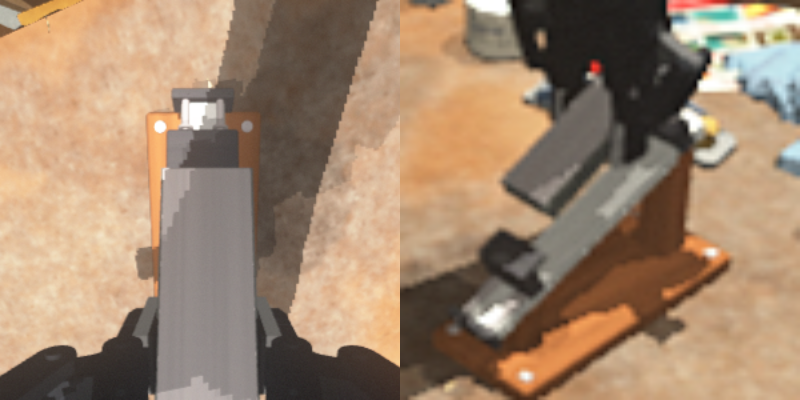

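Left: the stone's lower end at (163–250,168) is nearly in line with the jaw lip at (167–238,150). Right: the stone hovers over the rail, with its lower end uphill of the jaw. I'll correct y and press down onto the stop lip to steepen the stone.

Call:
servo_tool:
  commands:
    - [[-0.2, -0.16, 1.0], 0]
    - [[-0.2, 0, 1.0], 0]
    - [[0, 0, 0.8], 0]
    - [[0, 0, 0.3], 0]
    - [[0, 0, 0], 0]
    - [[0, 0, 0], 0]

```text
clock: 7.2
position: [0.6189, -0.1267, 0.1041]
tcp_rot: [-0.0, 0.051, 0.999, -0.0]
force: [-0.2, 0.4, -1.4]
finger_gap: 0.412
grip_force: 60.3
```

Run:
```python
from h import *
railnow();railto(.0195,.0231)
```

```text
stone centre in rail mm [18.1 -1.8 31.6] F rail [-0.8  0.4 -1.2]
t 7.2 delta tool cm [-0.45  0.18  0.74]
cur yaw -5.835460264675888 ('turn', np.float64(0.0002537662537742776))
```

Call:
servo_tool:
  commands:
    - [[-0.09, 0, 0.15], 0]
    - [[-0.09, 0, 0.15], 0]
    - [[-0.09, 0, 0.15], 0]
    - [[0, 0, 0], 0]
    - [[0, 0, 0], 0]

```text
clock: 7.7
position: [0.6215, -0.1269, 0.1002]
tcp_rot: [0.0, 0.051, 0.999, 0.0]
force: [-5.1, 0.8, 4.9]
finger_gap: 0.411
grip_force: 61.2
```

Call:
servo_tool:
  commands:
    - [[-0.09, 0, 0.15], 0]
    - [[-0.09, 0, 0.15], 0]
    - [[0, 0, 0], 0]
    - [[0, 0, 0], 0]

```text
clock: 8.1
position: [0.6228, -0.1271, 0.0975]
tcp_rot: [-0.0, 0.051, 0.999, 0.0]
force: [-9.4, 2.0, 10.3]
finger_gap: 0.416
grip_force: 63.9
```

```bash
cat >> h.py <<'E'
def held(tag):
    p,d,T,K=wrist(tag);P=cloud(K,T,d);c=P[(d>0)]
    v=P[140:290,230:285].reshape(-1,3);v=v[d[140:290,230:285].ravel()<.2]
    o=np.median(v,0)
    for _ in range(3):
        o=v.mean(0);n=np.linalg.svd(v-o,full_matrices=0)[2][2];r=(v-o)@n;v=v[abs(r)<max(.003,2*r.std())]
    n*=np.sign(n[2]);t=env.observe()['position']
    zc=o[2]-((t-o)[:2]@n[:2])/n[2]-t[2]
    print('pitch',np.degrees(np.arctan2(np.hypot(*n[:2]),n[2])),'top above TCP at axis',zc,'-> centre dz',zc-.009/n[2],len(v))
E
python3 - <<'E'
from h import *
railnow();held('w5')
E
```

```text
stone centre in rail mm [19.2 -1.8 24.1] F rail [-5.   1.  13.1]
pitch 88.07608451242798 top above TCP at axis 0.07301190688192524 -> centre dz -0.19506584157091986 8250
```

```bash
sed -i "s/v=v\[d\[140:290,230:285\].ravel()<.2\]/v=v[(d[140:290,230:285].ravel()>.05)\&(abs(v-np.median(v,0)).max(1)<.05)]/" h.py
python3 - <<'E'
from h import *
held('w5')
f=np.load('pics/w5.npz');print(f['d'][130:300:12,256].round(3))
E
```

```text
pitch 31.888808983999564 top above TCP at axis 0.03258244957088441 -> centre dz 0.021982677810034077 8220
[0.142 0.139 0.138 0.137 0.134 0.133 0.131 0.129 0.127 0.126 0.125 0.122
 0.121 0.12  0.118]
```

Call:
servo_tool:
  commands:
    - [[-0.07, 0, 0.14], 0]
    - [[-0.07, 0, 0.14], 0]
    - [[-0.05, 0, 0.1], 0]
    - [[0, 0, 0], 0]
    - [[0, 0, 0], 0]

```text
clock: 8.7
position: [0.6239, -0.1272, 0.0952]
tcp_rot: [-0.001, 0.051, 0.999, 0.001]
force: [-18.7, 4.3, 23.4]
finger_gap: 0.415
grip_force: 67.2
```

Run:
```python
from h import *
railnow();held('w6')
```

```text
stone centre in rail mm [19.5 -1.8 21.5] F rail [-8.9  2.4 28.8]
pitch 34.73635536346969 top above TCP at axis 0.033505399900929975 -> centre dz 0.02255359903744224 8215
```

Call:
servo_tool:
  commands:
    - [[0.06, 0, -0.14], 0]
    - [[0.46, 0, 0.19], 0]
    - [[0, 0, 0], 0]
    - [[0, 0, 0], 0]

```text
clock: 9.15
position: [0.6207, -0.127, 0.0936]
tcp_rot: [0.001, 0.051, 0.999, -0.0]
force: [-2.3, -0.0, 7.7]
finger_gap: 0.416
grip_force: 65.1
```

Run:
```python
from h import *
railnow();held('w7')
p=np.load('pics/w7.npz')['p'];s,_=vision.read_camera('scene')
cv2.imwrite('pics/w7.png',np.hstack([cv2.resize(p[40:190,180:330,::-1],(400,400)),cv2.resize(s[175:275,255:345,::-1],(400,400))]))
```

```text
stone centre in rail mm [15.9 -2.  21.2] F rail [ 0.8 -0.2  8.1]
pitch 34.403698525113015 top above TCP at axis 0.033410732602280876 -> centre dz 0.02250266013860048 8224
```

View pics/w7.png

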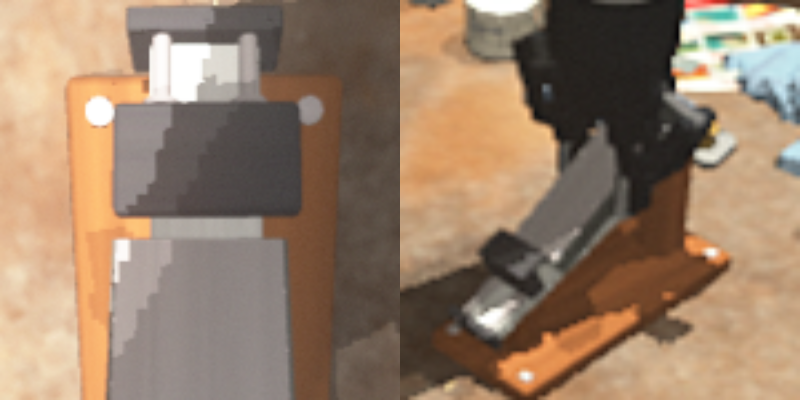

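The stone's end spans (115–286,238) and the jaw lip spans (113–301), so the tool needs about +1.4 mm in y. I'll then slide down the slope under the lip.

Call:
servo_tool:
  commands:
    - [[0.02, 0.14, -0.05], 0]
    - [[0.42, 0, 0.17], 0]
    - [[0.42, 0, 0.17], 0]
    - [[0.42, 0, 0.17], 0]
    - [[0, 0, 0], 0]
    - [[0, 0, 0], 0]

```text
clock: 9.85
position: [0.6074, -0.124, 0.0877]
tcp_rot: [-0.0, 0.051, 0.999, 0.0]
force: [0.7, 0.8, 3.7]
finger_gap: 0.412
grip_force: 64.5
```

Run:
```python
from h import *
railnow();held('w8')
```

```text
stone centre in rail mm [ 1.1 -0.3 20.8] F rail [2.  0.8 3.2]
pitch 34.03319290062157 top above TCP at axis 0.03340305434420837 -> centre dz 0.022542847251825624 8111
```

Call:
servo_tool:
  commands:
    - [[0.4, 0, 0.15], 0]
    - [[0.4, 0, 0.16], 0]
    - [[0.4, 0, 0.16], 0]
    - [[0, 0, 0], 0]
    - [[0, 0, 0], 0]

```text
clock: 10.4
position: [0.5965, -0.1229, 0.0835]
tcp_rot: [0.001, 0.051, 0.999, -0.0]
force: [4.4, -0.7, 3.5]
finger_gap: 0.414
grip_force: 64.6
```

Run:
```python
from h import *
railnow();held('w9')
p=np.load('pics/w9.npz')['p'];s,_=vision.read_camera('scene')
cv2.imwrite('pics/w9.png',np.hstack([cv2.resize(p[40:190,180:330,::-1],(400,400)),cv2.resize(s[175:275,255:345,::-1],(400,400))]))
```

```text
stone centre in rail mm [-10.7  -0.3  21. ] F rail [ 5.5 -0.2  1.6]
pitch 34.243477278159176 top above TCP at axis 0.03342860129125204 -> centre dz 0.022541335261642544 8102
```

View pics/w9.png

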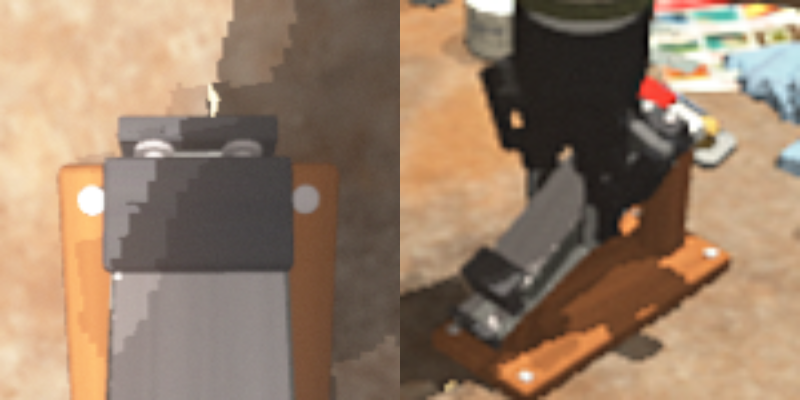

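Jaw is back about 15 mm, with the stone centred under the lip. I'll push slightly more, then lower the upper end.

Call:
servo_tool:
  commands:
    - [[0.14, 0, 0.06], 0]
    - [[-0.07, 0, 0.18], 0]
    - [[-0.07, 0, 0.18], 0]
    - [[-0.07, 0, 0.18], 0]
    - [[0, 0, 0], 0]
    - [[0, 0, 0], 0]

```text
clock: 11.1
position: [0.5984, -0.1232, 0.0788]
tcp_rot: [0.002, 0.051, 0.999, -0.0]
force: [5.3, -0.8, 11.8]
finger_gap: 0.415
grip_force: 64.8
```

Run:
```python
from h import *
railnow();held('w10')
```

```text
stone centre in rail mm [-10.6  -0.4  15.9] F rail [ 9.4 -0.2  8.9]
pitch 30.05948284802863 top above TCP at axis 0.03316412732933338 -> centre dz 0.022765584112776405 8220
```

Call:
servo_tool:
  commands:
    - [[-0.07, 0, 0.18], 0]
    - [[-0.07, 0, 0.18], 0]
    - [[-0.07, 0, 0.18], 0]
    - [[0, 0, 0], 0]
    - [[0, 0, 0], 0]

```text
clock: 11.65
position: [0.6011, -0.1235, 0.0737]
tcp_rot: [0.003, 0.051, 0.999, -0.0]
force: [7.5, -0.3, 11.9]
finger_gap: 0.411
grip_force: 64.0
```

Run:
```python
from h import *
railnow();held('w11')
```

```text
stone centre in rail mm [-10.   -0.4  10.2] F rail [11.4  0.5  8.2]
pitch 25.198246437429194 top above TCP at axis 0.032934786245744155 -> centre dz 0.022988277280180595 8215
```

Call:
servo_tool:
  commands:
    - [[-0.07, 0, 0.18], 0]
    - [[-0.06, 0, 0.15], 0]
    - [[-0.05, 0, 0.12], 0]
    - [[0, 0, 0], 0]
    - [[0, 0, 0], 0]

```text
clock: 12.2
position: [0.6025, -0.1236, 0.0703]
tcp_rot: [0.003, 0.051, 0.999, -0.0]
force: [-0.1, 1.4, 22.3]
finger_gap: 0.414
grip_force: 64.7
```

Run:
```python
from h import *
railnow();held('w12')
```

```text
stone centre in rail mm [-10.1  -0.4   6.5] F rail [ 8.1  1.4 20.7]
pitch 21.97542693550197 top above TCP at axis 0.03287714670298794 -> centre dz 0.023172014823017374 8219
```

Flat at 22°. Now I'll ease off and let the jaw drive it up to the stop.

Call:
servo_tool:
  commands:
    - [[0.02, 0, -0.06], 0]
    - [[-0.28, 0, -0.11], 0]
    - [[-0.28, 0, -0.11], 0]
    - [[-0.28, 0, -0.11], 0]
    - [[-0.1, 0, -0.04], 0]
    - [[0, 0, 0], 0]
    - [[0, 0, 0], 0]

```text
clock: 12.95
position: [0.6036, -0.1238, 0.0709]
tcp_rot: [-0.006, 0.051, 0.999, 0.001]
force: [-24.8, 5.2, 24.1]
finger_gap: 0.414
grip_force: 65.3
```

Run:
```python
from h import *
railnow();held('w13')
```

```text
stone centre in rail mm [-8.8 -0.5  6.7] F rail [-14.4   2.6  31.8]
pitch 22.0000873326044 top above TCP at axis 0.03273194476904648 -> centre dz 0.02302512610715248 8225
```

Run:
```python
from h import *
o,M=rail()
for t in ['w9','w12','w13']:
    f=np.load(f'pics/{t}.npz');Q=(cloud(f['K'],f['T'],f['d'])-o)@M
    k=Q[(Q[...,2]>.024)&(Q[...,2]<.034)&(abs(Q[...,1])<.016)&(Q[...,0]<-.03)]
    print(t,len(k),np.percentile(k,[3,97],axis=0)[:,0].round(4))
    k=Q[(Q[...,2]>.012)&(Q[...,2]<.022)&(abs(Q[...,1])<.016)&(Q[...,0]<-.03)];print(k[:,0].min() if len(k) else 0, k[:,2].mean())
p=np.load('pics/w13.npz')['p'];s,_=vision.read_camera('scene');c,_=vision.read_camera('side')
cv2.imwrite('pics/w13.png',np.hstack([cv2.resize(p[40:190,180:330,::-1],(260,400)),cv2.resize(s[175:275,255:345,::-1],(270,400)),cv2.resize(c[140:220,230:310,::-1],(270,400))]))
```

```text
w9 4524 [-0.0878 -0.0311]
-0.06967438495892322 0.020148438697296076
w12 3509 [-0.0864 -0.0659]
-0.06859283205360983 0.01709106506690311
w13 3423 [-0.0851 -0.0644]
-0.06751286263574884 0.017074293738193382
```

View pics/w13.png

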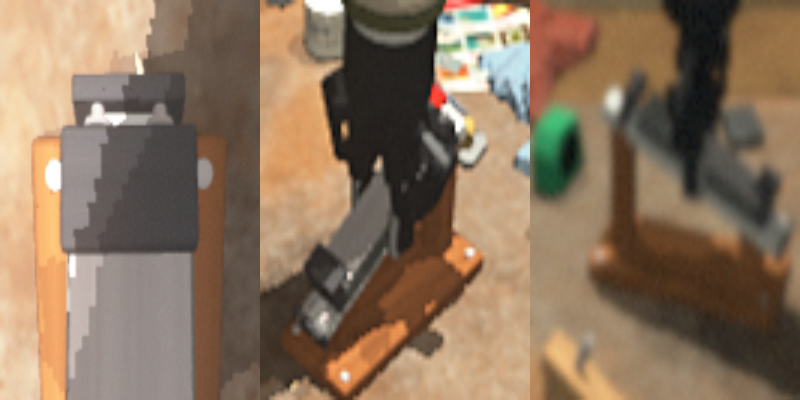

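The jaw is still about 13 mm back with the stone flat under its lip. The stone seems stuck by friction under 32 N of down-force, so I'll relieve that.

Call:
servo_tool:
  commands:
    - [[0.04, 0, -0.1], 0]
    - [[0.04, 0, -0.1], 0]
    - [[0, 0, 0], 0]
    - [[0, 0, 0], 0]

```text
clock: 13.5
position: [0.6082, -0.1241, 0.0729]
tcp_rot: [-0.001, 0.051, 0.999, -0.0]
force: [0.9, -0.8, 0.6]
finger_gap: 0.411
grip_force: 62.3
```

Run:
```python
from h import *
railnow();held('w14')
```

```text
stone centre in rail mm [-3.7 -0.4  6.8] F rail [ 1.1 -0.7  0.2]
pitch 22.08980990761053 top above TCP at axis 0.032729921156931976 -> centre dz 0.023016945291524316 8217
```

Call:
servo_tool:
  commands:
    - [[-0.14, 0, -0.06], 0]
    - [[-0.14, 0, -0.06], 0]
    - [[-0.1, 0, -0.05], 0]
    - [[0, 0, 0], 0]
    - [[0, 0, 0], 0]

```text
clock: 14.05
position: [0.6112, -0.1245, 0.0743]
tcp_rot: [-0.001, 0.051, 0.999, 0.0]
force: [-4.9, 0.4, -2.0]
finger_gap: 0.412
grip_force: 62.1
```

Run:
```python
from h import *
railnow();held('w15')
o,M=rail();f=np.load('pics/w15.npz');Q=(cloud(f['K'],f['T'],f['d'])-o)@M
k=Q[(Q[...,2]>.025)&(Q[...,2]<.034)&(abs(Q[...,1])<.016)&(Q[...,0]<-.03)]
print(np.percentile(k,[3,97],axis=0)[:,0].round(4))
```

```text
stone centre in rail mm [-0.4 -0.4  7. ] F rail [-5.3 -0.1 -0.1]
pitch 22.214196939520313 top above TCP at axis 0.03270190732127781 -> centre dz 0.022980343009157234 8220
[-0.0768 -0.0561]
```

Call:
servo_tool:
  commands:
    - [[0.05, 0, 0], 0]
    - [[0, 0, 0], 0]
    - [[0, 0, 0], 0]
    - [[0, 0, 0], 0]
    - [[0, 0, 0], 0]
    - [[0, 0, 0], 0]
    - [[0, 0, 0], 0]
  hand: -1

```text
clock: 14.8
position: [0.6118, -0.1245, 0.0751]
tcp_rot: [-0.0, 0.051, 0.999, -0.0]
force: [-0.1, -0.1, -0.3]
finger_gap: 0.997
grip_force: 0.0
```

Call:
servo_tool:
  commands:
    - [[0, 0, -1], 0]
    - [[0, 0, -2], 0]
    - [[0, 0, -4], 0]
    - [[0, 0, -4], 0]
    - [[0, 0, -4], 0]
    - [[0, 0, 0], 0]
    - [[0, 0, 0], 0]

```text
clock: 15.5
position: [0.6124, -0.1248, 0.227]
tcp_rot: [0.002, 0.051, 0.999, -0.0]
force: [0.5, -0.5, -1.5]
finger_gap: 0.999
grip_force: 0.0
```

Run:
```python
from h import *
p,d,T,K=wrist('w16');s,_=vision.read_camera('scene')
cv2.imwrite('pics/w16.png',np.hstack([cv2.resize(p[60:310,160:350,::-1],(400,526)),cv2.resize(s[170:280,255:340,::-1],(400,526),interpolation=cv2.INTER_CUBIC)]))
o,M=rail();Q=(cloud(K,T,d)-o)@M
k=Q[(Q[...,2]>.026)&(Q[...,2]<.034)&(abs(Q[...,1])<.016)&(abs(Q[...,0])<.1)]
print('jaw lip',np.percentile(k,[3,97],axis=0)[:,0].round(4))
k=Q[(abs(Q[...,2]-.018)<.004)&(abs(Q[...,1])<.016)&(abs(Q[...,0])<.052)]
A=np.c_[k[:,:2],np.ones(len(k))];print('top plane',np.linalg.lstsq(A,k[:,2],rcond=None)[0],len(k))
```

```text
jaw lip [-0.077 -0.056]
top plane [-0.00947346  0.00165562  0.01727956] 3117
```

View pics/w16.png

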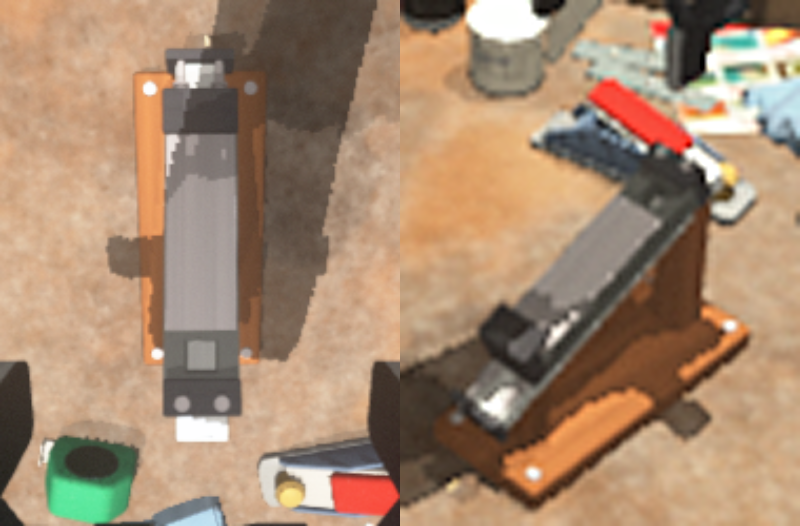

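The stone lies straight on the rail: its sides at (164–238) run from the jaw lip to under the stop's lip, the gripper is clear and nothing else has moved.

```bash
python3 -c "
from rig import env
print(env.close_job())"
```

```text
the job is handed in; nothing more can be done
None
```

The stone is off the rack and mounted in the sprung holder, lying flat and straight, with the jaw closed to about 4.6 mm (4 mm expected, within measuring error). The gripper is clear, nothing else on the bench appeared to have moved, and I handed the job in at about 16 s; no verdict came back.

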